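# Re-rack delivered vials oldest first

### The job

Three vials stand in a row on the coloured discs of the grey delivery tray, the last to arrive nearest that tray's yellow end cap. Move them into the white dispensing tray, one upright in each pocket, in the reverse order as counted from the yellow caps: the vial farthest from the grey tray's yellow cap goes in the pocket nearest the white tray's yellow cap, the middle one in the middle, and the one nearest the grey tray's yellow cap in the pocket farthest from the white tray's. Do not tip any vial over, and leave the brown dropper bottle alone.

Things in the scene. Friction and masses are not known exactly. Their poses are not given: they have to be found in the camera images.
- vial_red_mid (a point): White injection vial with a red cap and a red band round it, 24 mm diameter, 56 mm high (straight for the lowest 45 mm, narrower neck and cap above), 22 g, loose, standing upright. This point is on its axis half-way up, 28 mm above its underside; z points up through the cap.
- vial_blue_mid (a point): White injection vial with a blue cap and a blue band round it, 24 mm diameter, 51 mm high (straight for the lowest 40 mm, narrower neck and cap above), 22 g, loose, standing upright. This point is on its axis half-way up, 25.5 mm above its underside; z points up through the cap.
- vial_green_mid (a point): White injection vial with a green cap and a green band round it, 24 mm diameter, 56 mm high (straight for the lowest 45 mm, narrower neck and cap above), 22 g, loose, standing upright. This point is on its axis half-way up, 28 mm above its underside; z points up through the cap.
- seat_red: Flat round red disc, 40 mm diameter, 4 mm thick, fixed in the grey delivery tray; the red vial stands on it at the start (disc top 11 mm above the desk), and the disc stays there and still shows the vial's place in the row afterwards. Origin: centre of its underside, 7 mm above the desk.
- seat_blue: Flat round blue disc, 40 mm diameter, 4 mm thick, fixed in the grey delivery tray; the blue vial stands on it at the start (disc top 11 mm above the desk), and the disc stays there and still shows the vial's place in the row afterwards. Origin: centre of its underside, 7 mm above the desk.
- seat_green: Flat round green disc, 40 mm diameter, 4 mm thick, fixed in the grey delivery tray; the green vial stands on it at the start (disc top 11 mm above the desk), and the disc stays there and still shows the vial's place in the row afterwards. Origin: centre of its underside, 7 mm above the desk.
- delivery_first: Yellow end cap with a black line, 42 x 16 mm, 10 mm high, its top 17 mm above the desk, fixed at one end of the grey delivery tray (62 x 204 mm, long rims' tops 9 mm above the desk) (the cap at the other end is black). Which end is yellow varies, and its own axes do not tell which way the tray lies. Origin: centre of its underside. The three coloured discs lie in line with it, their centres 43, 93 and 143 mm from it towards the black cap.
- dispensing_first: Yellow end cap with a black line, 42 x 16 mm, 10 mm high, its top 17 mm above the desk, fixed at one end of the white dispensing tray (the cap at the other end is black). Which end is yellow varies, and its own axes do not tell which way the tray lies. Origin: centre of its underside. The three pockets of that tray lie in line with it, their centres 43, 93 and 143 mm from it towards the black cap.
- dispensing_tray: White tray with three open pockets in a row, 62 x 204 mm, fixed to the desk. Origin: centre of its underside, 3 mm above the desk (on feet); y along the row, x across it, z up. Pocket centres at y = -50, 0 and +50 mm, x = 0; each pocket is 44 mm (x) by 42 mm (y), its floor 7 mm above the desk; the rims and the walls between pockets are 8 to 9 mm thick and their tops 13 mm above the desk.
- dropper_mid (a point): Bystander: brown dropper bottle, 34 mm diameter, 102 mm high, loose, standing on the desk near the trays; leave it alone. This point is on its axis, 51 mm above its underside. A big fixed printer (unlisted) fills x over 0.52 m for y from 0.07 to 0.49 m, up to 0.37 m high: keep the gripper on the near side of it.

How it is judged:
By the outcome, as a careful person would: the job done as asked, in the order asked, and still so for the second after the job is handed in, with the robot touching nothing.
It also fails if it takes over 80 s, if anything falls off the work surface, if the arm or the gripper's body presses on something with over 40 N, if the wrist force passes 120 N, or if a joint passes its speed limit or range.

### The arm

A 6-joint arm with a two-finger parallel gripper is mounted at the origin on the work surface; the furniture and walls round the work are solid. World frame = base frame: x ahead of the robot, y to its left, z up, the work surface at z = 0. Lengths are in m, angles in degrees, forces in N, time in s.
With the tool pointing down it reaches from about 0.4 to 0.825 m from the base axis. Payload 7 kg.
Tool frame: the origin (TCP) lies midway between the tips of the shut fingers; the grasp point (between the pads) lies 19 mm behind it; z points along the fingers, y is the line along which they close (so a half turn about z gives the same grasp; the last joint's range is limited). The gripper opens to 88 mm and grips with 3 to 60 N. Pads are 19 mm wide; open, the fingers measure 130 mm over their backs; the gripper's body (78 mm by 193 mm) begins 47 mm behind the grasp point.
Start: joints at [-49.67, 20.546, 0.682, 0, -70.136, -16.507], TCP at [0.273, -0.617, 0.205] pointing down, gripper open.
Joint ranges: [-176.03, 176.03], [-82.01, 121.73], [-58.28, 71.71], [-173.87, 95.51], [-174.79, -0.11], [-173.66, 173.66]. Speed limits (degrees/s): [136.94, 136.94, 172.46, 180, 180, 180].

### API

Orientations are given as [roll, pitch, yaw] about the fixed x, y, z axes, in that order (R = Rz(yaw) Ry(pitch) Rx(roll)).
In Python, from plant import telemetry, viewer, workorder gives the robot as it stands. The module is installed in compiled form; this text tells all that it offers.
- The arm moves only by the tool carry_out, never from a script. Its argument "rows" is a list of rows, each a list of 6 numbers: the shift along the tool's x, y, z in m, then the turn, a rotation vector about the tool's x, y, z in rad. In form: [[tx, ty, tz, ax, ay, az], ...]. A call has 1 to 8 rows; each row is the pose to reach, as a shift and turn from the pose commanded when the call began, along the tool's axes at that moment; what a row does not reach only later rows make up. A row lasts 1/8 s, in which the tool goes at most 62.5 mm and 10.7 degrees, less where a joint would pass 70% of its speed; a pose out of reach is approached as far as the arm can. A call with a gripper value outside its range is refused whole. "grip" is the gripper's target within -1 to 1 (fully open at 1, half-way at 0, shut at -1), set as the call begins (left out, the last holds). The fingers move at their own pace and stop on an object; the grip force is fixed at half the most. Time passes only in rows, so rows that repeat a pose let the fingers close. It gives the time, the measured TCP pose, the force, the opening and the grip force at its end, in the units of the state.
- telemetry.get_obs(): the state, without advancing time (a new reading comes with each control period).
- viewer.snapshot(name): name is "scene" or "side" or "wrist"; returns the picture (384x512x3 uint8, red, green, blue); there is no depth.
- viewer.camera_info(name): a dict with "intrinsics" (3x3 intrinsics, pixels), "k1" (the pictures are not rectified: a ray, as slopes to the right and down, at radius r is drawn at 1 + k1 r^2 times it, then the intrinsics apply), "extrinsics" (4x4, takes a point from camera to world coordinates); the wrist camera has in their place "tool_from_camera" (4x4, takes a point from camera to tool coordinates, whose origin is the TCP and whose axes are the flange's). Camera axes: x right, y down, z forward; pixel columns grow to the right and rows downward; lengths in m; the calibration is good to about 2 mm. A picture is of the moment at which its call begins: read the wrist's pose just before it. camera_info takes no time and is no camera call.
- workorder.close_job(): hands the job in; it is judged then, once.
The state is a dict: "clock": time; "joint_pos": joint angles; "qvel": joint speeds; "tau": joint torques, N m; "tool_pos": TCP position; "orientation": TCP orientation; "force": force on the tool from outside, world axes, zero at the start; "moment": the same for the moment, N m; "opening": finger opening in m; "gripper_force": force on a finger pad.
Only numpy, scipy, OpenCV 4.12 (cv2) and the standard library are available. Lean on these libraries where they do the work, as an engineer would, in place of code of your own. Each camera call takes 0.05 s, during which the arm holds its last target. There are 200 camera calls.

## Working session

There is one attempt and no reset: what is moved stays moved. The work goes in short steps, Python scripts to look and compute and a tool call to move; the robot and the scene stay as the last step left them, time stands still between calls to the robot, and variables do not carry over. Pictures are saved under pics/ and viewed, at most 14 in all, crops included, and the job is handed in when it is done.

Besides the shell and the picture viewer there is one more tool, called after "Request:" in YAML: its name, and indented under it one key for each argument. carry_out: Moves the arm, as the interface text tells. Its arguments: {"type":"object","properties":{"rows":{"type":"array"},"grip":{"type":"number"}},"required":["rows"]}

```bash
mkdir -p pics; cat > h.py <<'E'
import numpy as np, cv2
from plant import telemetry, viewer, workorder
from scipy.spatial.transform import Rotation as R
def toolT():
    o=telemetry.get_obs(); T=np.eye(4); T[:3,:3]=R.from_euler('xyz',o['orientation'],degrees=True).as_matrix(); T[:3,3]=o['tool_pos']; return T
def snap(n,f):
    im=viewer.snapshot(n); cv2.imwrite('pics/'+f,im[:,:,::-1].copy()); return im
def ray(n,px,T=None):
    c=viewer.camera_info(n); K=np.array(c['intrinsics']); p=(np.array(px,float)-K[:2,2])/[K[0,0],K[1,1]]
    d=cv2.undistortPoints(np.array([[px]],float),K,np.array([c['k1'],0,0,0.]))[0,0]
    E=np.array(c['extrinsics']) if n!='wrist' else T@np.array(c['tool_from_camera'])
    return E[:3,3],E[:3,:3]@np.array([d[0],d[1],1])
def at(n,px,z,T=None):
    o,d=ray(n,px,T); return o+d*(z-o[2])/d[2]
E
python3 - <<'E'
from h import *
print(telemetry.get_obs())
for n in('scene','side','wrist'):
    snap(n,n+'0.png');print(viewer.camera_info(n))
E
```

```text
{'clock': 0.0, 'joint_pos': array([-4.96704652e+01,  2.05908433e+01,  6.34746208e-01, -1.97273088e-02,
       -7.01366333e+01, -1.65069519e+01]), 'qvel': array([-0.13670622, -0.02340085, -0.07643571, -0.10810971,  0.05532983,
       -0.01002635]), 'tau': array([-4.05343872e-04, -5.82710123e+01,  2.93040562e+01,  6.99718907e+00,
        6.58313889e-03, -1.79835492e-04]), 'tool_pos': array([ 0.27239776, -0.61702652,  0.20433803]), 'orientation': array([ 1.79905822e+02, -8.56940663e-03, -1.56184128e+02]), 'force': array([-0.18765081, -0.23136808,  0.6571384 ]), 'moment': array([-0.00055536,  0.04166758, -0.01549784]), 'gripper_force': 0.0, 'opening': 0.08799082075823189}
{'intrinsics': array([[385.07382013,   0.        , 254.35875836],
       [  0.        , 385.07382013, 191.87379964],
       [  0.        ,   0.        ,   1.        ]]), 'k1': -0.12361250321039974, 'extrinsics': array([[ 0.7851418 , -0.41768003,  0.45726989,  0.10174034],
       [-0.61928386, -0.53701615,  0.57280115, -0.42031865],
       [ 0.00631371, -0.73290998, -0.68029633,  0.62634794],
       [ 0.        ,  0.    
[... 352 characters left out ...]
8,  0.94038569],
       [ 0.01172312, -0.93040833, -0.36633714,  0.42940145],
       [ 0.        ,  0.        ,  0.        ,  1.        ]])}
{'intrinsics': array([[344.88741063,   0.        , 252.77166224],
       [  0.        , 344.88741063, 191.58040605],
       [  0.        ,   0.        ,   1.        ]]), 'k1': 0.013069953756774881, 'tool_from_camera': array([[ 1.31456468e-03, -9.54087382e-01, -2.99525525e-01,
         8.24411649e-02],
       [ 9.99999080e-01,  1.15363174e-03,  7.14122696e-04,
         8.21374703e-04],
       [-3.35793299e-04, -2.99526188e-01,  9.54088020e-01,
        -1.78237181e-01],
       [ 0.00000000e+00,  0.00000000e+00,  0.00000000e+00,
         1.00000000e+00]])}
```

View pics/scene0.png

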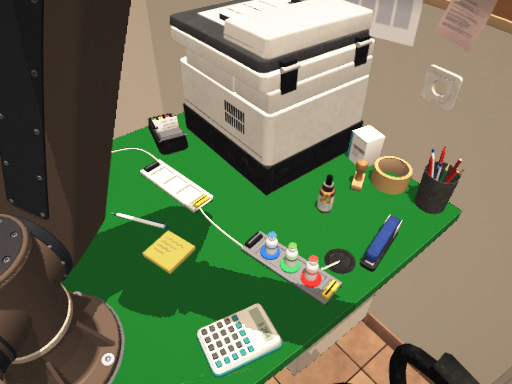

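View pics/side0.png

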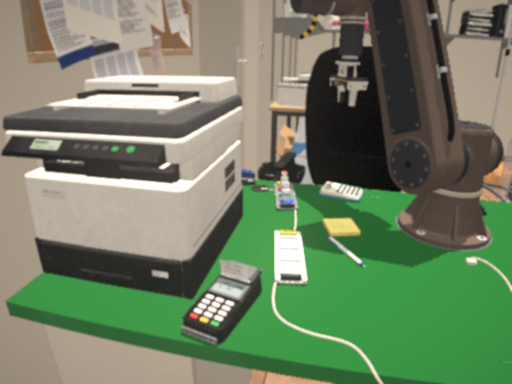

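The scene view shows the grey tray with its yellow cap at (331,289), red (312,272), green (291,258), blue (270,246) and the black cap at (254,240). The white tray's yellow cap is at (202,202) and its black end at (148,166). I'll enlarge both trays to measure them.

```bash
python3 - <<'E'
import cv2
a=cv2.imread('pics/scene0.png')
c=cv2.resize(a[225:305,235:345],None,fx=5,fy=5,interpolation=cv2.INTER_CUBIC)
d=cv2.resize(a[155:215,135:217],None,fx=6,fy=6,interpolation=cv2.INTER_CUBIC)
cv2.imwrite('pics/c1.png',c);cv2.imwrite('pics/c2.png',d)
E
```

```text
(no output)
```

View pics/c1.png

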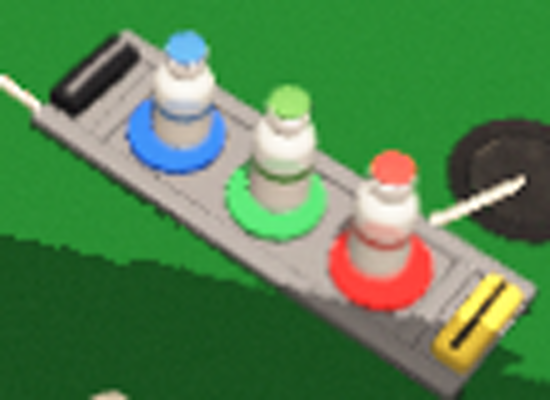

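View pics/c2.png

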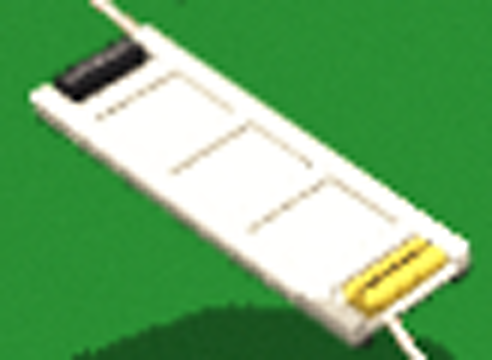

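```bash
python3 - <<'E'
from h import *
def c1(u,v): return (235+(u+.5)/5-.5,225+(v+.5)/5-.5)
def c2(u,v): return (135+(u+.5)/6-.5,155+(v+.5)/6-.5)
for n,p,z in [('gy',c1(479,314),.017),('gb',c1(97,68),.017),('bcap',c1(187,44),.062),('gcap',c1(290,100),.067),('rcap',c1(393,165),.067),
 ('bs',c1(177,131),.011),('gs',c1(276,195),.011),('rs',c1(381,263),.011),('wy',c2(396,270),.017),('wb',c2(101,66),.017)]:
    print(n,at('scene',p,z).round(4))
print(at('scene',(325,209),.0).round(3))
E
```

```text
gy [ 0.4613 -0.1987  0.017 ]
gb [ 0.4238 -0.0171  0.017 ]
bcap [ 0.4349 -0.0588  0.062 ]
gcap [ 0.4444 -0.1069  0.067 ]
rcap [ 0.4534 -0.1527  0.067 ]
bs [ 0.4318 -0.0592  0.011 ]
gs [ 0.442  -0.1078  0.011 ]
rs [ 0.452  -0.1568  0.011 ]
wy [0.3986 0.1477 0.017 ]
wb [0.3663 0.3294 0.017 ]
[ 0.615 -0.038  0.   ]
```

```bash
cat >> h.py <<'E'
def delta(p,yaw):
    T=toolT(); G=R.from_euler('xyz',[180,0,yaw],degrees=True).as_matrix()
    r=T[:3,:3].T@(np.array(p)-T[:3,3]); w=R.from_matrix(T[:3,:3].T@G).as_rotvec()
    o=telemetry.get_obs(); print('shift',r.round(4),'turn',w.round(3),'clock',round(float(o['clock']),2),'j6',o['joint_pos'][5].round(1))
E
python3 -c "
from h import *
delta([.442,-.107,.2],-78.3)"
```

```text
shift [-0.3611  0.3982  0.005 ] turn [ 1.000e-03  1.000e-03 -1.359e+00] clock 0.15 j6 -16.5
```

Request:
carry_out:
  rows:
    - [-0.03,0.033,0,0,0,-0.11]
    - [-0.07,0.077,0,0,0,-0.26]
    - [-0.11,0.121,0,0,0,-0.41]
    - [-0.15,0.165,0,0,0,-0.56]
    - [-0.19,0.21,0,0,0,-0.72]
    - [-0.23,0.254,0,0,0,-0.87]
    - [-0.26,0.287,0,0,0,-0.98]
    - [-0.28,0.309,0,0,0,-1.05]
  grip: 1

```text
clock: 1.15
tool_pos: [0.4043, -0.2198, 0.2054]
orientation: [-180.0, 0.0, -95.8]
force: [0.7, -1.7, 0.2]
opening: 0.0876
gripper_force: 0.0
```

```bash
python3 -c "
from h import *
delta([.442,-.107,.2],-78.3)"
```

```text
shift [-0.116  -0.0262  0.0055] turn [-0.001  0.    -0.305] clock 1.15 j6 -1.8
```

Request:
carry_out:
  rows:
    - [-0.035,-0.008,0.002,0,0,-0.1]
    - [-0.075,-0.017,0.005,0,0,-0.2]
    - [-0.1,-0.022,0.005,0,0,-0.27]
    - [-0.115,-0.026,0.005,0,0,-0.305]
    - [-0.115,-0.026,0.005,0,0,-0.305]
    - [-0.115,-0.026,0.005,0,0,-0.305]

```text
clock: 1.9
tool_pos: [0.4416, -0.1105, 0.2002]
orientation: [180.0, -0.0, -78.6]
force: [0.7, 0.0, 0.6]
opening: 0.0878
gripper_force: 0.0
```

```bash
python3 -c "
from h import *
T=toolT();np.save('T1',T);im=snap('wrist','w1.png');delta([.442,-.107,.2],-78.3);print(T[:3,3])
b=cv2.resize(cv2.imread('pics/w1.png'),(800,600));cv2.imwrite('pics/w1b.png',b)"
```

```text
shift [-0.0035 -0.0011  0.0002] turn [ 0.     0.    -0.006] clock 1.95 j6 0.5
[ 0.44162796 -0.11052133  0.20017051]
```

View pics/w1b.png

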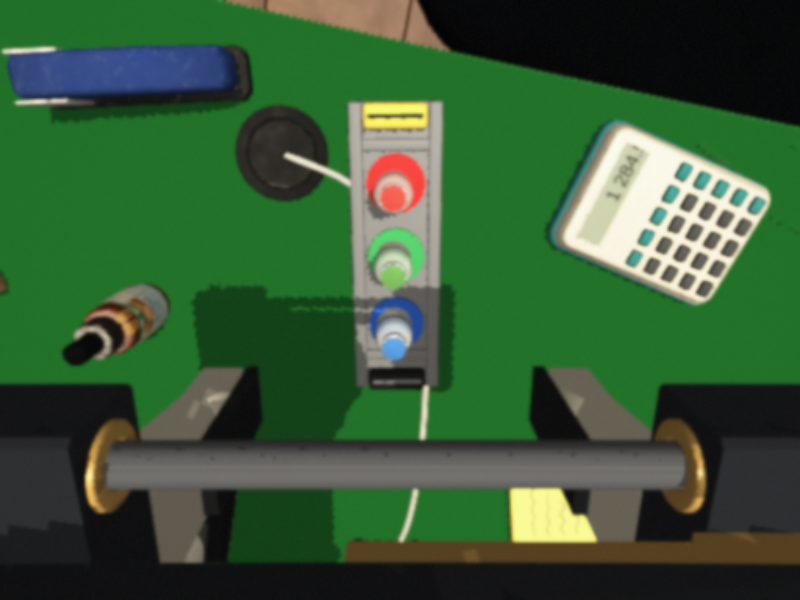

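The wrist view at 800 px has the yellow cap at (395,116), the black cap at (397,378), discs red (396,182), green (396,256) and blue (397,321), and vial caps at (394,198), (392,277) and (394,349).

```bash
python3 - <<'E'
from h import *
T=np.load('T1.npy')
for n,p,z in [('gy',(395,115),.017),('gb',(397,377),.017),('rs',(396,182),.011),('gs',(396,256),.011),('bs',(397,321),.011),('rc',(394,198),.067),('gc',(392,277),.067),('bc',(394,349),.062)]:
    print(n,at('wrist',((p[0]+.5)/1.5625-.5,(p[1]+.5)/1.5625-.5),z,T).round(4))
E
```

```text
gy [ 0.4582 -0.1988  0.017 ]
gb [ 0.4205 -0.0203  0.017 ]
rs [ 0.4492 -0.1577  0.011 ]
gs [ 0.4391 -0.1081  0.011 ]
bs [ 0.4288 -0.0611  0.011 ]
rc [ 0.4497 -0.1536  0.067 ]
gc [ 0.4416 -0.1076  0.067 ]
bc [ 0.4308 -0.0602  0.062 ]
```

```bash
python3 -c "
from h import *
delta([.432,-.060,.022],-78.2)"
```

```text
shift [-0.0515 -0.0006  0.1782] turn [ 0.     0.    -0.007] clock 1.95 j6 0.5
```

Request:
carry_out:
  rows:
    - [-0.02,0,0.02,0,0,-0.007]
    - [-0.045,-0.0006,0.06,0,0,-0.007]
    - [-0.0515,-0.0006,0.1,0,0,-0.007]
    - [-0.0515,-0.0006,0.125,0,0,-0.007]
    - [-0.0515,-0.0006,0.15,0,0,-0.007]
    - [-0.0515,-0.0006,0.168,0,0,-0.007]
    - [-0.0515,-0.0006,0.178,0,0,-0.007]
    - [-0.0515,-0.0006,0.178,0,0,-0.007]

```text
clock: 2.95
tool_pos: [0.4319, -0.06, 0.0219]
orientation: [179.9, -0.0, -78.2]
force: [0.4, 0.2, 0.4]
opening: 0.0881
gripper_force: 0.0
```

```bash
python3 -c "
from h import *
delta([.432,-.060,.022],-78.2)
snap('wrist','w2.png');snap('scene','s2.png')
a=cv2.imread('pics/w2.png');b=cv2.imread('pics/s2.png')[180:320,200:386]
cv2.imwrite('pics/w2b.png',np.hstack([cv2.resize(a,(430,323)),cv2.resize(b,(370,323))]))"
```

```text
shift [ 0.     -0.0001 -0.0001] turn [ 0.001 -0.     0.   ] clock 2.95 j6 -6.4
```

View pics/w2b.png

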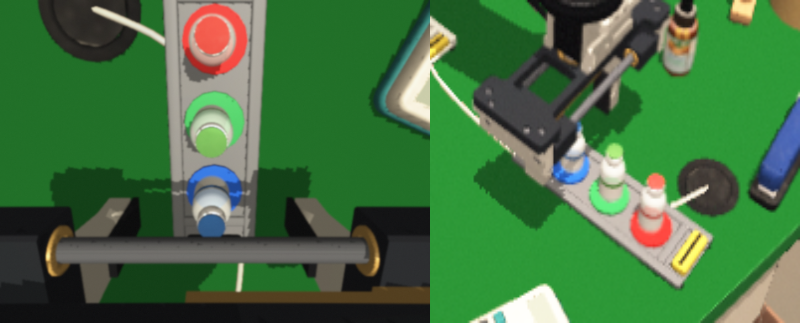

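The fingers straddle the blue vial (wrist crop, cap at (211,224), fingers at x≈110 and 310), so it is centred. Closing.

Request:
carry_out:
  rows:
    - [0,0,0,0,0,0]
    - [0,0,0,0,0,0]
    - [0,0,0,0,0,0]
    - [0,0,0,0,0,0]
    - [0,0,0,0,0,0]
    - [0,0,0,0,0,0]
    - [0,0,0,0,0,0]
    - [0,0,0,0,0,0]
  grip: -1

```text
clock: 4.05
tool_pos: [0.4322, -0.0595, 0.0222]
orientation: [180.0, 0.0, -78.1]
force: [-0.2, -0.0, 0.5]
opening: 0.0227
gripper_force: 30.0
```

```bash
python3 -c "
from h import *
delta([.391,.190,.095],-79.9)
delta([.391,.190,.02],-79.9)"
```

```text
shift [-0.2526 -0.0109 -0.0728] turn [0.    0.    0.031] clock 4.05 j6 -6.4
shift [-0.2526 -0.011   0.0022] turn [0.    0.    0.031] clock 4.05 j6 -6.4
```

Request:
carry_out:
  rows:
    - [0,0,-0.02,0,0,0]
    - [0,0,-0.05,0,0,0]
    - [-0.02,0,-0.085,0,0,0.005]
    - [-0.055,-0.002,-0.115,0,0,0.01]
    - [-0.095,-0.004,-0.135,0,0,0.015]
    - [-0.14,-0.006,-0.14,0,0,0.02]
    - [-0.185,-0.008,-0.14,0,0,0.025]
    - [-0.225,-0.01,-0.14,0,0,0.031]

```text
clock: 5.05
tool_pos: [0.3953, 0.1643, 0.1625]
orientation: [-180.0, 0.0, -79.9]
force: [0.6, -0.0, -0.8]
opening: 0.0224
gripper_force: 30.0
```

Request:
carry_out:
  rows:
    - [-0.04,-0.001,0,0,0,0]
    - [-0.065,-0.002,0,0,0,0]
    - [-0.08,-0.002,0,0,0,0]
    - [-0.08,-0.002,0,0,0,0]
    - [-0.08,-0.002,0,0,0,0]

```text
clock: 5.68
tool_pos: [0.3836, 0.2411, 0.1621]
orientation: [180.0, -0.0, -79.9]
force: [-0.4, -0.5, -0.4]
opening: 0.0226
gripper_force: 30.0
```

```bash
python3 -c "
from h import *
T=toolT();np.save('T3',T);im=snap('wrist','w3.png');delta([.391,.190,.02],-79.9);print(T[:3,3])
b=cv2.resize(cv2.imread('pics/w3.png'),(800,600));cv2.imwrite('pics/w3b.png',b)"
```

```text
shift [0.0515 0.0017 0.1422] turn [ 0.    -0.    -0.001] clock 5.72 j6 -47.1
[0.38361045 0.24114428 0.16209497]
```

View pics/w3b.png

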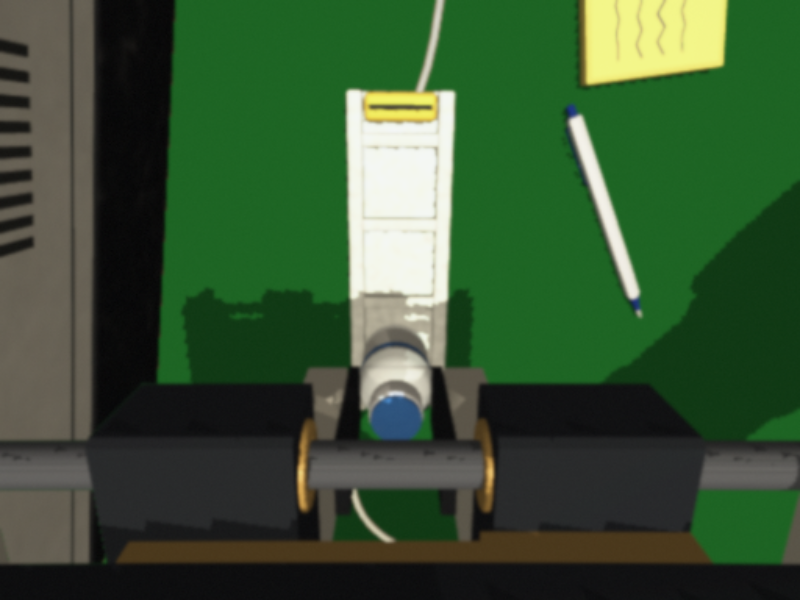

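```bash
python3 - <<'E'
from h import *
T=np.load('T3.npy')
for n,p,z in [('wy',(400,104),.017),('p1',(400,183),.007),('p2',(399,263),.007),('bcap',(397,416),T[2,3]+.04)]:
    print(n,at('wrist',((p[0]+.5)/1.5625-.5,(p[1]+.5)/1.5625-.5),z,T).round(4))
E
```

```text
wy [0.3962 0.1471 0.017 ]
p1 [0.3882 0.1909 0.007 ]
p2 [0.3799 0.24   0.007 ]
bcap [0.3824 0.2386 0.2021]
```

Request:
carry_out:
  rows:
    - [0.02,0.002,0.015,0,0,0]
    - [0.045,0.0035,0.045,0,0,0]
    - [0.0515,0.0035,0.08,0,0,0]
    - [0.0515,0.0035,0.11,0,0,0]
    - [0.0515,0.0035,0.13,0,0,0]
    - [0.0515,0.0035,0.139,0,0,0]
    - [0.0515,0.0035,0.1435,0,0,0]
    - [0.0515,0.0035,0.1435,0,0,0]

```text
clock: 6.72
tool_pos: [0.3895, 0.1907, 0.0191]
orientation: [-180.0, 0.0, -79.9]
force: [-0.0, -0.1, 0.8]
opening: 0.0227
gripper_force: 30.0
```

Request:
carry_out:
  rows:
    - [0,0,0.0005,0,0,0]
    - [0,0,0.0005,0,0,0]
    - [0,0,0.0005,0,0,0]
    - [0,0,0.0005,0,0,0]
    - [0,0,0.0005,0,0,0]
  grip: 1

```text
clock: 7.35
tool_pos: [0.3893, 0.1906, 0.0183]
orientation: [-180.0, 0.0, -79.9]
force: [0.2, -0.5, 0.2]
opening: 0.0671
gripper_force: 0.0
```

Request:
carry_out:
  rows:
    - [0,0,-0.02,0,0,0]
    - [0,0,-0.06,0,0,0]
    - [0,0,-0.11,0,0,0]
    - [0,0,-0.14,0,0,0]
    - [0,0,-0.14,0,0,0]

```text
clock: 7.98
tool_pos: [0.3904, 0.1918, 0.1607]
orientation: [-179.8, 0.2, -79.9]
force: [-0.6, -0.5, -0.6]
opening: 0.0875
gripper_force: 0.0
```

```bash
python3 -c "
from h import *
delta([.4425,-.108,.162],-78.2);snap('scene','s4.png');b=cv2.imread('pics/s4.png')
cv2.imwrite('pics/s4b.png',cv2.resize(b[130:330,100:366],(798,600)))"
```

```text
shift [ 0.3043  0.0013 -0.0023] turn [-0.004  0.003 -0.03 ] clock 7.97 j6 -42.3
```

View pics/s4b.png

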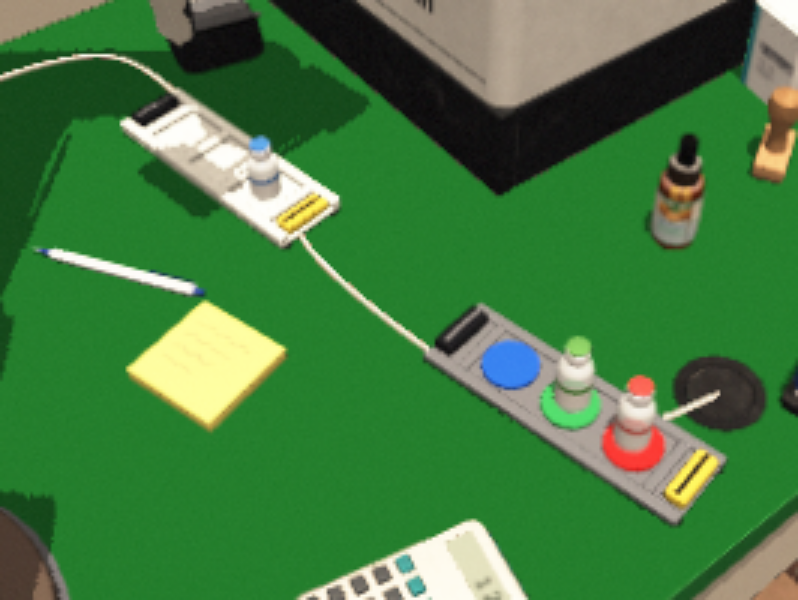

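The blue vial stands upright at (262,170), in the pocket next to the white tray's yellow cap. Next is green, at (575,370).

Request:
carry_out:
  rows:
    - [0.03,0,0,0,0,0]
    - [0.08,0,0,0,0,-0.01]
    - [0.13,0,0,0,0,-0.01]
    - [0.18,0,0,0,0,-0.02]
    - [0.23,0.001,0,0,0,-0.02]
    - [0.27,0.001,0,0,0,-0.03]
    - [0.295,0.001,0,0,0,-0.03]
    - [0.304,0.001,0,0,0,-0.03]

```text
clock: 9.02
tool_pos: [0.4407, -0.1102, 0.1569]
orientation: [179.9, 0.0, -78.3]
force: [-0.3, 0.5, 0.0]
opening: 0.0872
gripper_force: 0.0
```

```bash
python3 -c "
from h import *
delta([.4425,-.108,.022],-78.2)"
```

```text
shift [-0.0017 -0.0025  0.1349] turn [ 0.003  0.    -0.002] clock 9.03 j6 0.8
```

Request:
carry_out:
  rows:
    - [0,-0.001,0.01,0,0,0]
    - [0,-0.001,0.035,0,0,0]
    - [0,-0.001,0.06,0,0,0]
    - [0,-0.001,0.08,0,0,0]
    - [0,-0.001,0.08,0,0,0]

```text
clock: 9.65
tool_pos: [0.4408, -0.108, 0.0764]
orientation: [179.8, 0.0, -78.1]
force: [0.4, -0.3, 0.6]
opening: 0.0876
gripper_force: 0.0
```

```bash
python3 -c "
from h import *
delta([.4425,-.108,.022],-78.2)"
```

```text
shift [ 0.0004 -0.0019  0.0544] turn [0.004 0.    0.001] clock 9.65 j6 0.7
```

Request:
carry_out:
  rows:
    - [0,-0.002,0.015,0.004,0,0]
    - [0,-0.002,0.035,0.004,0,0]
    - [0,-0.002,0.048,0.004,0,0]
    - [0,-0.002,0.054,0.004,0,0]
    - [0,-0.002,0.054,0.004,0,0]

```text
clock: 10.28
tool_pos: [0.4445, -0.1082, 0.0243]
orientation: [-179.8, -0.0, -78.2]
force: [0.4, 0.2, -0.2]
opening: 0.0875
gripper_force: 0.0
```

Request:
carry_out:
  rows:
    - [0,0,0,0,0,0]
    - [0,0,0,0,0,0]
    - [0,0,0,0,0,0]
    - [0,0,0,0,0,0]
    - [0,0,0,0,0,0]
    - [0,0,0,0,0,0]
    - [0,0,0,0,0,0]
    - [0,0,0,0,0,0]
  grip: -1

```text
clock: 11.28
tool_pos: [0.4444, -0.1083, 0.0242]
orientation: [-179.8, 0.0, -78.2]
force: [0.1, -0.3, 0.1]
opening: 0.0229
gripper_force: 29.9
```

```bash
python3 -c "
from h import *
delta([.381,.239,.12],-79.9)"
```

```text
shift [-0.3529 -0.0093 -0.0957] turn [-0.004  0.     0.03 ] clock 11.28 j6 0.7
```

Request:
carry_out:
  rows:
    - [0,0,-0.02,0,0,0]
    - [0,0,-0.05,0,0,0]
    - [-0.02,0,-0.085,0,0,0.005]
    - [-0.055,-0.002,-0.105,0,0,0.01]
    - [-0.095,-0.003,-0.11,0,0,0.01]
    - [-0.14,-0.004,-0.11,0,0,0.015]
    - [-0.185,-0.005,-0.11,0,0,0.02]
    - [-0.23,-0.006,-0.11,0,0,0.025]

```text
clock: 12.28
tool_pos: [0.4024, 0.1194, 0.1345]
orientation: [-179.7, 0.0, -79.6]
force: [0.7, 0.4, -0.1]
opening: 0.0226
gripper_force: 29.9
```

Request:
carry_out:
  rows:
    - [-0.045,-0.001,0,0,0,0]
    - [-0.085,-0.002,0,0,0,0.005]
    - [-0.11,-0.003,0,0,0,0.005]
    - [-0.122,-0.003,0,0,0,0.005]
    - [-0.122,-0.003,0,0,0,0.005]
    - [-0.122,-0.003,0,0,0,0.005]

```text
clock: 13.02
tool_pos: [0.3838, 0.2376, 0.1342]
orientation: [-179.8, -0.0, -79.9]
force: [-0.8, 0.4, -0.1]
opening: 0.023
gripper_force: 29.9
```

```bash
python3 -c "
from h import *
delta([.381,.239,.0215],-79.9);snap('wrist','w5.png')"
```

```text
shift [-0.0018  0.0029  0.1127] turn [-0.004 -0.    -0.001] clock 13.03 j6 -47.1
```

View pics/w5.png

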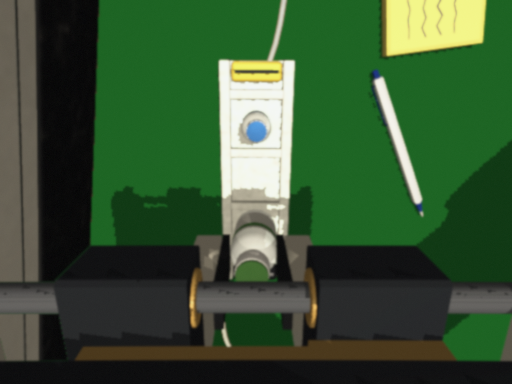

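The blue vial is upright in pocket 1 at (257,128), and the green one is held upright at (253,255). Lowering it into the middle pocket.

Request:
carry_out:
  rows:
    - [-0.002,0.003,0.015,-0.004,0,0]
    - [-0.002,0.003,0.04,-0.004,0,0]
    - [-0.002,0.003,0.07,-0.004,0,0]
    - [-0.002,0.003,0.095,-0.004,0,0]
    - [-0.002,0.003,0.107,-0.004,0,0]
    - [-0.002,0.003,0.112,-0.004,0,0]
    - [-0.002,0.003,0.112,-0.004,0,0]

```text
clock: 13.95
tool_pos: [0.3811, 0.2401, 0.0224]
orientation: [-180.0, 0.0, -79.9]
force: [0.3, 0.3, 0.7]
opening: 0.023
gripper_force: 29.9
```

Request:
carry_out:
  rows:
    - [0,0,0.0015,0,0,0]
    - [0,0,0.0015,0,0,0]
    - [0,0,0.0015,0,0,0]

```text
clock: 14.32
tool_pos: [0.3811, 0.2403, 0.0212]
orientation: [-180.0, 0.0, -79.9]
force: [0.2, -0.3, 0.4]
opening: 0.0229
gripper_force: 29.9
```

Request:
carry_out:
  rows:
    - [0,0,0,0,0,0]
    - [0,0,0,0,0,0]
    - [0,0,0,0,0,0]
    - [0,0,0,0,0,0]
    - [0,0,0,0,0,0]
    - [0,0,0,0,0,0]
  grip: 1

```text
clock: 15.08
tool_pos: [0.381, 0.2401, 0.0208]
orientation: [180.0, 0.0, -79.9]
force: [-1.0, -0.9, -0.4]
opening: 0.077
gripper_force: 0.0
```

Request:
carry_out:
  rows:
    - [0,0,-0.02,0,0,0]
    - [0,0,-0.06,0,0,0]
    - [0,0,-0.1,0,0,0]
    - [0,0,-0.12,0,0,0]
    - [0,0,-0.12,0,0,0]
    - [0,0,-0.12,0,0,0]

```text
clock: 15.82
tool_pos: [0.3806, 0.2396, 0.1401]
orientation: [179.9, -0.0, -79.9]
force: [-0.7, 0.1, -0.2]
opening: 0.0879
gripper_force: 0.0
```

```bash
python3 -c "
from h import *
delta([.451,-.155,.1],-78.2)"
```

```text
shift [ 4.009e-01 -4.000e-04  4.020e-02] turn [ 0.001 -0.    -0.03 ] clock 15.82 j6 -47.3
```

Request:
carry_out:
  rows:
    - [0.03,0,0,0,0,0]
    - [0.08,0,0,0,0,-0.01]
    - [0.135,0,0,0,0,-0.01]
    - [0.19,0,0,0,0,-0.02]
    - [0.245,0,0,0,0,-0.02]
    - [0.3,0,0,0,0,-0.03]
    - [0.345,0,0,0,0,-0.03]
    - [0.375,0,0,0,0,-0.03]

```text
clock: 16.82
tool_pos: [0.4459, -0.1312, 0.1393]
orientation: [179.9, 0.0, -78.3]
force: [-0.3, 1.3, 0.1]
opening: 0.0877
gripper_force: 0.0
```

Request:
carry_out:
  rows:
    - [0.018,0,0,0,0,0]
    - [0.026,0,0.015,0,0,0]
    - [0.026,0,0.04,0,0,0]
    - [0.026,0,0.055,0,0,0]
    - [0.026,0,0.055,0,0,0]
    - [0.026,0,0.055,0,0,0]

```text
clock: 17.58
tool_pos: [0.4519, -0.1543, 0.0855]
orientation: [180.0, 0.0, -78.2]
force: [0.9, 0.9, -0.2]
opening: 0.0874
gripper_force: 0.0
```

```bash
python3 -c "
from h import *
delta([.451,-.155,.024],-78.2)"
```

```text
shift [0.0005 0.001  0.0615] turn [0.001 0.    0.001] clock 17.57 j6 7.0
```

Request:
carry_out:
  rows:
    - [0,0.001,0.015,0,0,0]
    - [0,0.001,0.035,0,0,0]
    - [0,0.001,0.05,0,0,0]
    - [0,0.001,0.058,0,0,0]
    - [0,0.001,0.0615,0,0,0]
    - [0,0.001,0.0615,0,0,0]

```text
clock: 18.32
tool_pos: [0.4513, -0.1547, 0.0245]
orientation: [-180.0, 0.0, -78.2]
force: [-0.1, 0.6, -0.5]
opening: 0.0878
gripper_force: 0.0
```

Request:
carry_out:
  rows:
    - [0,0,0,0,0,0]
    - [0,0,0,0,0,0]
    - [0,0,0,0,0,0]
    - [0,0,0,0,0,0]
    - [0,0,0,0,0,0]
    - [0,0,0,0,0,0]
    - [0,0,0,0,0,0]
    - [0,0,0,0,0,0]
  grip: -1

```text
clock: 19.32
tool_pos: [0.451, -0.1548, 0.0242]
orientation: [180.0, 0.0, -78.2]
force: [0.3, -0.3, -0.1]
opening: 0.0228
gripper_force: 30.0
```

```bash
python3 -c "
from h import *
delta([.3725,.288,.13],-79.9)"
```

```text
shift [-0.4495 -0.0137 -0.1057] turn [0.   0.   0.03] clock 19.32 j6 7.0
```

Request:
carry_out:
  rows:
    - [0,0,-0.02,0,0,0]
    - [0,0,-0.05,0,0,0]
    - [-0.02,0,-0.085,0,0,0.005]
    - [-0.055,-0.002,-0.105,0,0,0.005]
    - [-0.1,-0.003,-0.11,0,0,0.01]
    - [-0.15,-0.004,-0.11,0,0,0.01]
    - [-0.2,-0.006,-0.11,0,0,0.015]
    - [-0.25,-0.008,-0.11,0,0,0.02]

```text
clock: 20.32
tool_pos: [0.4072, 0.0931, 0.1346]
orientation: [-180.0, 0.0, -79.4]
force: [0.7, 0.0, -0.1]
opening: 0.0229
gripper_force: 30.0
```

Request:
carry_out:
  rows:
    - [-0.05,-0.001,0,0,0,0]
    - [-0.1,-0.002,0,0,0,0.005]
    - [-0.145,-0.003,0,0,0,0.01]
    - [-0.18,-0.004,0,0,0,0.01]
    - [-0.199,-0.005,0,0,0,0.01]
    - [-0.199,-0.005,0,0,0,0.01]
    - [-0.199,-0.005,0,0,0,0.01]

```text
clock: 21.2
tool_pos: [0.3757, 0.2871, 0.1341]
orientation: [180.0, -0.0, -79.9]
force: [-0.7, 0.1, -0.7]
opening: 0.0226
gripper_force: 30.0
```

```bash
python3 -c "
from h import *
delta([.3725,.288,.0215],-79.9);snap('wrist','w6.png')"
```

```text
shift [-0.0015  0.0029  0.1126] turn [ 0.001 -0.    -0.001] clock 21.2 j6 -51.2
```

View pics/w6.png

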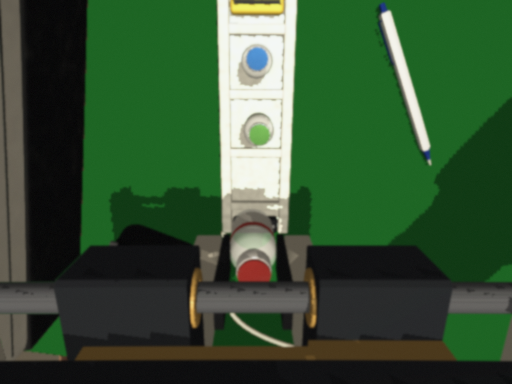

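Blue (257,60) and green (259,130) both stand upright in their pockets. Red is held upright at (253,250). Lowering it into the far pocket.

Request:
carry_out:
  rows:
    - [-0.0015,0.003,0.015,0,0,0]
    - [-0.0015,0.003,0.04,0,0,0]
    - [-0.0015,0.003,0.07,0,0,0]
    - [-0.0015,0.003,0.095,0,0,0]
    - [-0.0015,0.003,0.107,0,0,0]
    - [-0.0015,0.003,0.1125,0,0,0]
    - [-0.0015,0.003,0.1125,0,0,0]
    - [-0.0015,0.003,0.1125,0,0,0]

```text
clock: 22.25
tool_pos: [0.3729, 0.2895, 0.0225]
orientation: [-179.9, 0.1, -79.9]
force: [-0.4, -0.3, -0.1]
opening: 0.0229
gripper_force: 30.0
```

Request:
carry_out:
  rows:
    - [0,0,0,0,0,0]
    - [0,0,0,0,0,0]
    - [0,0,0,0,0,0]
    - [0,0,0,0,0,0]
    - [0,0,0,0,0,0]
    - [0,0,0,0,0,0]
  grip: 1

```text
clock: 23.0
tool_pos: [0.3726, 0.289, 0.0218]
orientation: [180.0, 0.0, -79.9]
force: [-0.6, 0.2, -0.1]
opening: 0.0775
gripper_force: 0.0
```

Request:
carry_out:
  rows:
    - [0,0,-0.02,0,0,0]
    - [0,0,-0.06,0,0,0]
    - [0,0,-0.1,0,0,0]
    - [0,0,-0.14,0,0,0]
    - [0,0,-0.16,0,0,0]
    - [0,0,-0.16,0,0,0]
    - [0,0,-0.16,0,0,0]

```text
clock: 23.88
tool_pos: [0.3722, 0.2886, 0.181]
orientation: [179.9, -0.0, -79.9]
force: [0.5, 0.5, 0.2]
opening: 0.0876
gripper_force: 0.0
```

```bash
python3 -c "
from h import *
snap('wrist','w7.png');snap('side','d7.png');a=cv2.imread('pics/w7.png');b=cv2.imread('pics/d7.png')[210:300,240:340]
cv2.imwrite('pics/w7b.png',np.hstack([cv2.resize(a,(440,330)),cv2.resize(b,(360,330))]))"
```

```text
(no output)
```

View pics/w7b.png

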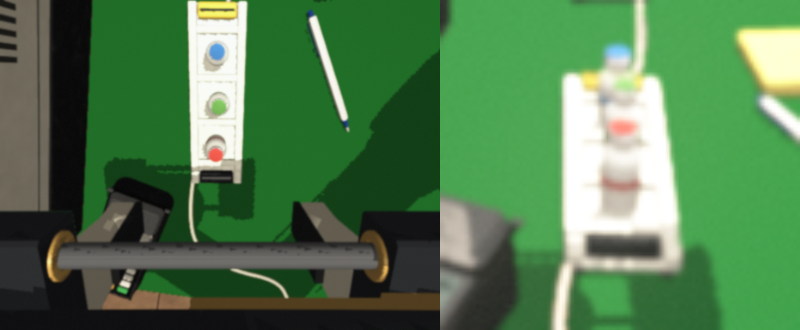

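Both views show all three vials upright in their pockets: blue (217,52) next to the yellow cap, green (218,105) in the middle and red (215,150) farthest. The gripper is clear, so I'm handing in the job.

```bash
python3 -c "
from h import *
print(workorder.close_job())"
```

```text
the job is handed in; nothing more can be done
None
```

The job is handed in: all three vials stand upright in the white tray, from its yellow cap blue, green, red, and the dropper bottle was not touched; the last move ended at about 24 s.

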